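# Wind the jack leg of an alternator cradle down until it bears

### The arm

A 7-joint arm with a two-finger parallel gripper is mounted at the origin on the work surface. World frame = base frame: x ahead of the robot, y to its left, z up, the work surface at z = 0. Lengths are in m, angles in rad, forces in N, time in s.
With the tool pointing down it reaches from about 0.4 to 0.875 m from the base axis. Payload 6.5 kg.
Tool frame: the origin (TCP) lies on the centre line of the jaws, within the pads' length; the fingertips stand 25 mm ahead of it and the grasp point (between the pads) lies 6 mm ahead of it; z points along the fingers, y is the line along which they close (so a half turn about z gives the same grasp; the last joint's range is limited). The gripper opens to 88 mm and grips with 3 to 60 N. Pads are 18 mm wide; open, the fingers measure 123 mm over their backs; the gripper's body (75 mm by 187 mm) begins 45 mm behind the grasp point.
Start: joints at [1.092, 0.536, -0.004, 1.538, 0.003, 1.067, -0.071], TCP at [0.261, -0.595, 0.264] pointing down, gripper open.
Joint ranges: [-2.7, 2.7], [-0.37, 2.16], [-1.27, 1.26], [0.24, 2.4], [-1.31, 4.45], [0.19, 1.91], [-2.76, 2.76]. Speed limits (rad/s): [2.39, 2.39, 3.14, 3.14, 3.14, 3.14, 3.14].

### API

Orientations are given as a 3x3 rotation matrix whose columns are the frame's x, y, z axes.
In Python, from workcell import arm gives the robot as it stands.
- The arm moves only by the tool jog_arm, never from a script. Its argument "series" is one flat list of numbers, 7 for each row, row after row: the turn, a rotation vector about the tool's x, y, z scaled (see below), then the shift along the tool's x, y, z scaled (see below), then the opening in per cent of the stroke, from 0 (shut) to 100 (fully open). In form: [rx, ry, rz, dx, dy, dz, hand, rx, ry, rz, dx, dy, dz, hand, ...]. A call has 1 to 12 rows; each row is the pose to reach, as a shift and turn from the pose commanded when the call began, along the tool's axes at that moment; what a row does not reach only later rows make up. The controller multiplies each number of a shift by 300 mm and each number of a turn by 45 degrees. A row lasts 1/10 s, in which the tool goes at most 50 mm and 8.59 degrees, less where a joint would pass 70% of its speed; a pose out of reach is approached as far as the arm can. A call with a number of a shift or a turn outside -1 to 1 is refused whole. A call with a gripper value outside its range is refused whole. The fingers move at their own pace and stop on an object; "force" is the grip in N (left out, the last holds). Time passes only in rows, so rows that repeat a pose let the fingers close. It gives the time, the measured TCP pose, the force, the opening and the grip force at its end, in the units of the state.
- arm.get_obs(): the state, without advancing time (a new reading comes with each control period).
- arm.get_image(name): name is "scene" or "top" or "wrist"; returns the picture (384x512x3 uint8, blue, green, red); there is no depth.
- arm.camera_params(name): a dict with "fx", "fy", "cx", "cy" (pixels), "xyz" and "orientation" of the camera in the world. Camera axes: x right, y up, looking along -z (the intrinsics and any distortion apply to the point x, -y, -z); pixel columns grow to the right and rows downward; lengths in m; the calibration is good to about 2 mm. A picture is of the moment at which its call begins: read the wrist's pose just before it. camera_params takes no time and is no camera call; for the wrist camera it gives the pose at the moment of the call.
- arm.sign_off(): hands the job in; it is judged then, once.
Trained networks look in the newest picture that a camera, given by its name, has taken for a name from the list of things; names that differ only in an ending like _2 or _b are one class to them, and where a whole thing is asked for, a point or a joint stands for the part that bears it (a point fixed in the world has none). Each returns a list of dicts, best first, with "conf" (0 to 1); they miss things now and then, are a little off and sometimes report something else, mostly with a low value. They report only what shows in the picture. A call takes as long as a camera call.
- arm.cut_out(camera, target): "region" (384x512 bool, what is visible of it) and "bbox" ([left, top, width, height] in pixels, round what is visible of it).
The state is a dict: "time_s": time; "qpos": joint angles; "joint_vel": joint speeds; "joint_efforts": joint torques, N m; "eef_pos": TCP position; "orientation": TCP orientation; "contact_force": force on the tool from outside, world axes, zero at the start; "wrist_torque": the same for the moment, N m; "finger_gap": opening from 0.0 (shut) to 1.0 (fully open); "grasp_force": force on a finger pad.
Only numpy, scipy, OpenCV 4.12 (cv2) and the standard library are available. Lean on these libraries where they do the work, as an engineer would, in place of code of your own. Each camera call takes 0.05 s, during which the arm holds its last target. There are 200 camera calls.

### The job

Wind down the jack leg of the blue alternator cradle: take the red crank knob and turn it clockwise, seen from above, until you feel the crank go stiff because the foot has met the pad hidden in its well, and take it to about a quarter of a turn past that first touch, so that the leg bears firmly; never force it as far as half a turn past it. Then let go of the crank, and leave the other things on the bench where they lie.

Things in the scene. Friction and masses are not known exactly. Their poses are not given: they have to be found in the camera images.
- cradle: blue steel cradle fixed to the bench: base plate 360 x 130 x 12 mm, a column at its +x end and a beam (170 mm high, bolts to 176) carrying an alternator. Origin on the bench, under the jack's axis; x along the beam to the column, z up. Round the axis a dark well, 64 mm across, 45 mm high, hides the bearing pad, whose level differs from start to start.
- crank_axis (a point): point on the vertical axis of the crank (fixed, at the cradle's free -x end), 243 mm above the bench, level with the knob's middle. Under it are a round dark gear head (68 mm across, top at 197 mm) and the jack's tube. The crank neither rises nor sinks.
- knob_mid (a point): middle of the red crank knob: a vertical round grip 26 mm across, from 217 to 267 mm above the bench. It turns freely on its pin, so a gripper can hold it round the whole circle without turning itself. It stands 50 mm from the crank's axis on a flat steel arm 18 mm wide (top at 215 mm), which sweeps a level circle.
- crank (a joint): turn of the crank in rad, 0 at the start, growing clockwise seen from above, which lowers the foot 16 mm a turn; backwards it stops at -0.5. The foot meets the pad after 1.1 to 2.5 turns. Turning it free takes about 1 N at the knob; past first touch this grows by about 7 N per rad. Held still, it pushes back less: some 3 to 5 N more than before at 1 rad past first touch.
- foot: round flat steel foot, 28 mm across, at the lower end of the jack's spindle, turning with it; origin at the middle of its underside, 55 mm above the bench at the start, z up. Past first touch its force on the pad grows by about 38 N per rad of crank; the leg holds what it was wound to when the crank is let go. Firm is 0.5 to 2.5 rad past first touch, best 1.0 to 1.7; beyond 3.1 it is overwound.
- wrench: a steel open-ended wrench, 170 mm long, lying flat; bystander. Origin at the middle of its underside.
- connector: a black plug connector 58 x 26 x 24 mm lying flat; bystander. Origin at the middle of its underside.
- socket: a steel socket 26 mm across, 38 mm tall, standing; bystander. Origin at the middle of its underside.
- tape: a yellow tape roll 68 mm across, 19 mm high, lying flat; bystander. Origin at the middle of its underside.
- pliers: red-handled pliers, 165 mm long, lying flat; bystander. Origin at the pivot, on its underside.
- driver: an orange-handled screwdriver, 180 mm long, lying; bystander. Origin at the middle of its underside.
- module: an aluminium control module 110 x 85 x 29 mm with a black plug, lying flat; bystander. Origin at the middle of its underside.

How it is judged:
At the end, for the whole second after the job is handed in: The foot stands in its well and presses on the pad with 18 to 112 N (wound about 0.5 to 2.9 rad past first touch), with the crank let go (contact force between foot and anything else between 18 and 112 N and height (world z) of foot below 0.04 m).
It fails at once if the leg was overwound: the foot pressed with more than 125 N (contact force between foot and anything else above 125 N).
It fails at once if a bystander was moved by more than 20 mm (distance of any of wrench, connector, socket, tape, pliers, driver, module from where it was at the start of the episode above 0.02 m).
It also fails if it takes over 67 s, if anything falls off the work surface, if the arm or the gripper's body presses on something with over 40 N, if the wrist force passes 120 N, or if a joint passes its speed limit or range.

## Working session

There is one attempt and no reset: what is moved stays moved. The work goes in short steps, Python scripts to look and compute and a tool call to move; the robot and the scene stay as the last step left them, time stands still between calls to the robot, and variables do not carry over. Pictures are saved under pics/ and viewed, at most 10 in all, crops included, and the job is handed in when it is done.

Besides the shell and the picture viewer there is one more tool, called after "Request:" by a JSON object that holds its "name" and its "arguments", one argument or row to a line. jog_arm: Moves the arm, as the interface text tells. Its arguments: {"type":"object","properties":{"series":{"type":"array","items":{"type":"number"}},"force":{"type":"number"}},"required":["series"]}

```bash
mkdir -p pics; python3 - <<'E'
from workcell import arm
import cv2, numpy as np
o=arm.get_obs(); print({k:np.round(v,3).tolist() for k,v in o.items()})
for n in("scene","top"):
    im=arm.get_image(n); cv2.imwrite(f"pics/{n}0.png",im)
    p=arm.camera_params(n); print(n,p)
    for t in("knob_mid","cradle","crank"):
        for d in arm.cut_out(n,t)[:2]:
            ys,xs=np.nonzero(d["region"]); print(n,t,d["conf"],d["bbox"],xs.mean(),ys.mean())
a=np.hstack([cv2.imread("pics/scene0.png"),cv2.imread("pics/top0.png")])
cv2.imwrite("pics/both0.png",cv2.resize(a,(800,300),interpolation=cv2.INTER_AREA))
E
```

```text
{'time_s': 0.0, 'qpos': [1.092, 0.537, -0.004, 1.539, 0.003, 1.067, -0.071], 'joint_vel': [-0.002, 0.001, -0.0, 0.001, -0.0, 0.001, -0.0], 'joint_efforts': [-0.0, -57.099, 0.991, -25.161, -0.056, 0.018, 0.0], 'eef_pos': [0.261, -0.595, 0.263], 'orientation': [[0.916, 0.401, -0.001], [0.401, -0.916, 0.002], [-0.0, -0.002, -1.0]], 'contact_force': [-0.316, -0.7, -0.147], 'wrist_torque': [0.007, -0.036, 0.057], 'grasp_force': 0.0, 'finger_gap': 1.004}
scene {'fx': 449.2545721950656, 'fy': 449.2545721950656, 'cx': 253.81705460096387, 'cy': 190.15483333275319, 'xyz': array([1.31455876, 0.04583205, 1.06956123]), 'orientation': array([[-0.09374449, -0.77156533,  0.62920499],
       [ 0.99547909, -0.08233816,  0.0473477 ],
       [ 0.01527574,  0.630799  ,  0.7757959 ]])}
scene knob_mid 0.55 [285.2, 166.5, 29.7, 22.6] 301.82262210796915 176.37789203084833
scene cradle 0.73 [262.0, 188.2, 63.0, 136.5] 294.67949115730687 262.39109525287
scene crank 0.88 [285.6, 166.3, 29.4, 20.6] 301.64161849710985 176.47109826589596
top {'fx': 414.4541131982422, 'fy': 414.4541131982422, 'cx': 261.6966951009547, 'cy': 192.09286926426975, 'xyz': array([ 0.29553622, -0.02192842,  1.42021068]), 'orientation': array([[ 2.19317831e-03,  9.81255695e-01, -1.92697821e-01],
       [-9.99941012e-01,  1.02065208e-04, -1.08610303e-02],
       [-1.06377801e-02,  1.92710274e-01,  9.81198037e-01]])}
top knob_mid 0.71 [362.2, 190.7, 36.2, 35.9] 380.9529411764706 208.60534759358288
top knob_mid 0.56 [210.5, 170.3, 25.3, 22.0] 221.68487394957984 178.73529411764707
top cradle 0.38 [362.2, 191.2, 36.4, 38.1] 381.48123620309053 208.76710816777043
top crank 0.56 [214.1, 167.4, 22.8, 24.4] 223.19387755102042 179.78571428571428
```

View pics/both0.png

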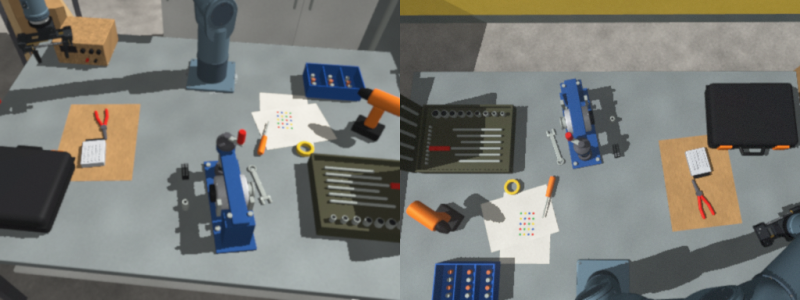

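View pics/top0.png

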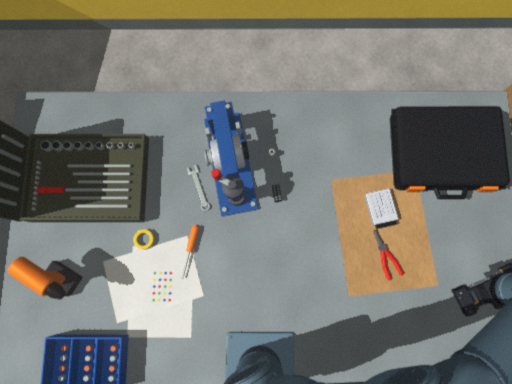

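The top view shows the cradle with its red knob at about (216,174) and the dark gear head at about (234,189). In the scene view the knob is at about (310,173). The bystanders lie away from the crank.

```bash
cat > h.py <<'E'
import numpy as np, cv2
from workcell import arm
def ray(p,u,v):
    d=p["orientation"]@np.array([(u-p["cx"])/p["fx"],-(v-p["cy"])/p["fy"],-1.]); return np.array(p["xyz"]),d
def onz(p,u,v,z):
    c,d=ray(p,u,v); return c+d*(z-c[2])/d[2]
def red(im,box):
    x,y,w,h=box; hsv=cv2.cvtColor(im,cv2.COLOR_BGR2HSV)
    m=cv2.inRange(hsv,(0,130,60),(8,255,255))|cv2.inRange(hsv,(172,130,60),(180,255,255))
    k=np.zeros_like(m); k[y:y+h,x:x+w]=m[y:y+h,x:x+w]; return k
E
python3 - <<'E'
from h import *
for n,b in(("scene",(280,150,50,50)),("top",(200,160,40,30))):
    im=cv2.imread(f"pics/{n}0.png"); p=arm.camera_params(n)
    ys,xs=np.nonzero(red(im,b)); u,v=xs.mean(),ys.mean()
    print(n,len(xs),u,v,xs.min(),xs.max(),ys.min(),ys.max(),onz(p,u,v,.243).round(4),onz(p,u,v,.255).round(4))
p=arm.camera_params("top"); 
for uv in((234,189),(233,187)): print(onz(p,*uv,.197).round(3))
# base plate ends in top
for uv in((223,214),(258,208),(207,103),(232,102)): print(uv,onz(p,*uv,.012).round(3))
a=cv2.imread("pics/top0.png")[90:225,190:290]; b=cv2.imread("pics/scene0.png")[140:240,250:350]
cv2.imwrite("pics/crop.png",np.hstack([cv2.resize(a,(400,540)),cv2.resize(b,(400,540))]))
E
```

```text
scene 161 308.90683229813664 174.72049689440993 304 314 166 184 [0.5814 0.1248 0.243 ] [0.5921 0.1237 0.255 ]
top 76 215.9078947368421 174.01315789473685 212 220 169 179 [0.5806 0.1251 0.243 ] [0.5777 0.1236 0.255 ]
[0.545 0.075 0.197]
[0.551 0.078 0.197]
(223, 214) [0.495 0.126 0.012]
(258, 208) [0.516 0.006 0.012]
(207, 103) [0.901 0.192 0.012]
(232, 102) [0.904 0.102 0.012]
```

View pics/crop.png

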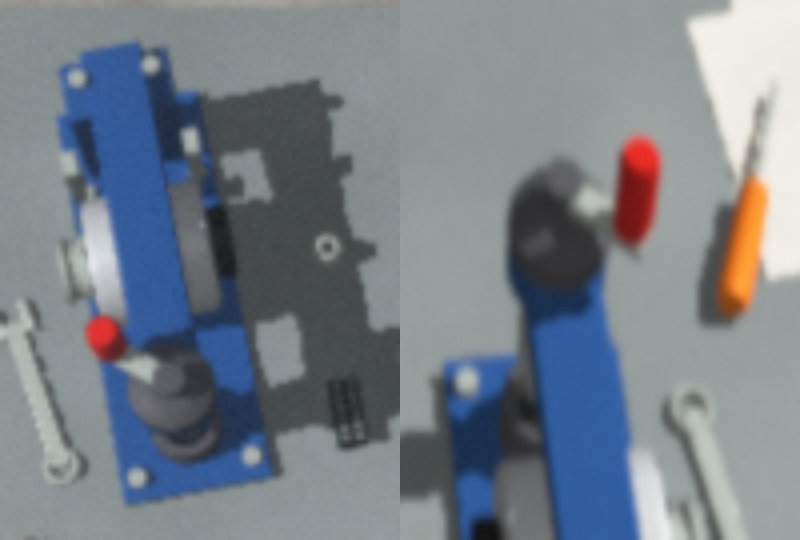

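The crop confirms it: the knob is near (0.581, 0.125), and the axis is about 50 mm towards the gear head, near (0.553, 0.081). Moving over in stages, raised.

Request:
{"name": "jog_arm", "arguments": {
  "series": [0, 0, -1, 0.69, -0.57, -0.5, 100, 0, 0, -1, 0.69, -0.57, -0.5, 100, 0, 0, -1, 0.69, -0.57, -0.5, 100, 0, 0, -1, 0.69, -0.57, -0.5, 100, 0, 0, -1, 0.69, -0.57, -0.5, 100, 0, 0, -1, 0.69, -0.57, -0.5, 100, 0, 0, -1, 0.69, -0.57, -0.5, 100]
}}

```text
time_s: 1.1
eef_pos: [0.3859, -0.3511, 0.4173]
orientation: [[0.356, 0.935, 0.006], [0.935, -0.356, -0.002], [0.0, 0.006, -1.0]]
contact_force: [0.1, -0.4, 0.1]
finger_gap: 1.001
grasp_force: 0.0
```

```bash
cat >> h.py <<'E'
def move(to,yaw=None):
    """numbers for a move of the TCP to world point `to`, tool y at azimuth yaw (deg)"""
    o=arm.get_obs(); R=np.array(o["orientation"]); p=np.array(o["eef_pos"])
    a=np.degrees(np.arctan2(R[1,1],R[0,1])); s=R.T@(np.array(to)-p)/.3
    print("pos",p.round(4),"yaw",a.round(2),"tilt",R[:,2].round(3),"shift",s.round(3),"rz",None if yaw is None else round(-(yaw-a)/45,3))
E
python3 -c "
from h import *
move((.56,.09,.42),12); print(arm.get_obs()['time_s'],arm.camera_params('wrist'))"
```

```text
pos [ 0.3859 -0.3511  0.4173] yaw -20.83 tilt [ 0.006 -0.002 -1.   ] shift [ 1.581  0.02  -0.009] rz -0.73
1.1 {'fx': 272.9964113196559, 'fy': 272.9964113196559, 'cx': 246.25086806526633, 'cy': 190.2344279846234, 'xyz': array([ 0.41367385, -0.2769364 ,  0.53813247]), 'orientation': array([[ 0.93455288,  0.34047298,  0.10338794],
       [-0.35578948,  0.89008294,  0.28489683],
       [ 0.00497583, -0.30303549,  0.95296628]])}
```

Request:
{"name": "jog_arm", "arguments": {
  "series": [0, 0, -0.73, 1, 0.02, 0, 100, 0, 0, -0.73, 1, 0.02, 0, 100, 0, 0, -0.73, 1, 0.02, 0, 100, 0, 0, -0.73, 1, 0.02, 0, 100, 0, 0, -0.73, 1, 0.02, 0, 100, 0, 0, -0.73, 1, 0.02, 0, 100, 0, 0, -0.73, 1, 0.02, 0, 100]
}}

```text
time_s: 1.8
eef_pos: [0.4981, -0.0716, 0.4138]
orientation: [[-0.209, 0.978, 0.001], [0.978, 0.209, 0.003], [0.003, 0.002, -1.0]]
contact_force: [-0.1, -0.1, -0.3]
finger_gap: 1.002
grasp_force: 0.0
```

```bash
python3 -c "
from h import *
move((.56,.07,.42),12)"
```

```text
pos [ 0.4981 -0.0716  0.4138] yaw 12.07 tilt [ 0.001  0.003 -1.   ] shift [ 0.418  0.3   -0.019] rz 0.002
```

Request:
{"name": "jog_arm", "arguments": {
  "series": [0, 0, 0, 0.42, 0.3, -0.02, 100, 0, 0, 0, 0.42, 0.3, -0.02, 100, 0, 0, 0, 0.42, 0.3, -0.02, 100, 0, 0, 0, 0.42, 0.3, -0.02, 100, 0, 0, 0, 0.42, 0.3, -0.02, 100]
}}

```text
time_s: 2.3
eef_pos: [0.5598, 0.0634, 0.419]
orientation: [[-0.201, 0.98, -0.001], [0.98, 0.201, 0.0], [0.0, -0.001, -1.0]]
contact_force: [0.8, -0.6, 0.7]
finger_gap: 0.996
grasp_force: 0.0
```

```bash
python3 - <<'E'
from h import *
p=arm.camera_params("wrist"); im=arm.get_image("wrist"); cv2.imwrite("pics/w1.png",im)
m=red(im,(0,0,512,384)); n,l,s,c=cv2.connectedComponentsWithStats(m)
for i in range(1,n):
    if s[i,4]>100: print(s[i],c[i].round(1),onz(p,*c[i],.243).round(4),onz(p,*c[i],.255).round(4))
print(p["xyz"],arm.get_obs()["eef_pos"])
E
```

```text
[266 114  26  26 526] [278.1 126.2] [0.5818 0.1252 0.243 ] [0.5803 0.1259 0.255 ]
[119 319  14  15 112] [126.1 326.5] [ 0.4424 -0.1744  0.243 ] [ 0.4465 -0.1617  0.255 ]
[0.54445205 0.14085678 0.53987254] [0.55962409 0.06157458 0.41906846]
```

View pics/w1.png

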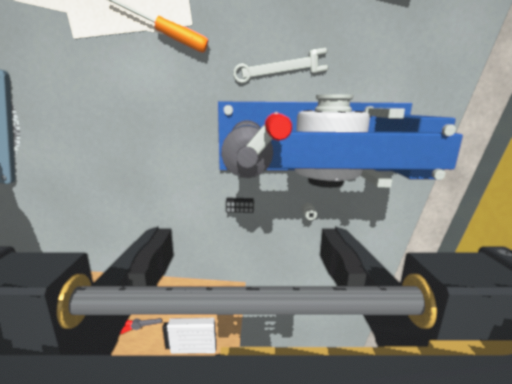

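The wrist view shows the knob at (278,126), the gear head at about (246,149) and the hub cap at about (249,156). The bystanders are all clear of the circle. Next I'll refine the axis with a crop.

```bash
python3 - <<'E'
from h import *
p=arm.camera_params("wrist"); im=cv2.imread("pics/w1.png")
for uv,z in(((246.5,149),.197),((249,155.5),.217),((249,155.5),.225)): print(onz(p,*uv,z).round(4))
cv2.imwrite("pics/w1c.png",cv2.resize(im[100:190,210:330],(800,600),interpolation=cv2.INTER_CUBIC))
E
```

```text
[0.5552 0.0855 0.197 ]
[0.559  0.0816 0.217 ]
[0.5587 0.083  0.225 ]
```

View pics/w1c.png

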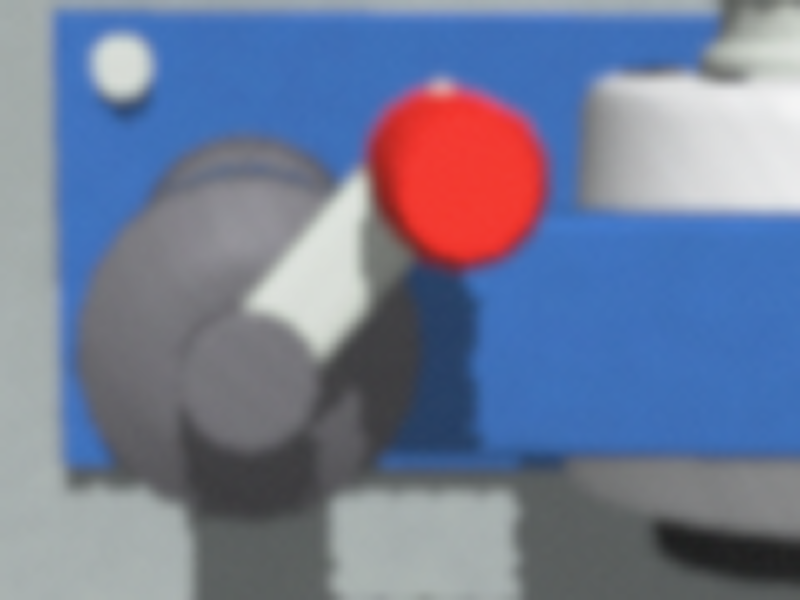

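```bash
python3 - <<'E'
from h import *
p=arm.camera_params("wrist")
k=onz(p,279.4,127,.267); print("knob",k.round(4), onz(p,278.1,126.2,.26).round(4))
a=onz(p,247.3,151.75,.197); print("axis disc",a.round(4),np.linalg.norm(k[:2]-a[:2]))
for z in(.217,.222,.23): h=onz(p,247.5,157.3,z); print(z,h.round(4),np.linalg.norm(k[:2]-h[:2]),np.degrees(np.arctan2(*(k-h)[1::-1])))
move((.580,.126,.32),12)
E
```

```text
knob [0.5802 0.1239 0.267 ] [0.5797 0.124  0.26  ]
axis disc [0.5568 0.0823 0.197 ] 0.04774871966238893
0.217 [0.5577 0.0791 0.217 ] 0.050142543954834626 63.320628428143415
0.222 [0.5575 0.08   0.222 ] 0.04940610007999488 62.62432559706787
0.23 [0.5572 0.0815 0.23  ] 0.04824356699533188 61.46633782597588
pos [0.5596 0.0616 0.4191] yaw 11.45 tilt [-0.001 -0.001 -1.   ] shift [0.197 0.11  0.33 ] rz -0.012
```

Request:
{"name": "jog_arm", "arguments": {
  "series": [0, 0, 0, 0.193, 0.109, 0, 100, 0, 0, 0, 0.193, 0.109, 0.0, 100, 0, 0, 0, 0.193, 0.109, 0.15, 100, 0, 0, 0, 0.193, 0.109, 0.33, 100, 0, 0, 0, 0.193, 0.109, 0.33, 100, 0, 0, 0, 0.193, 0.109, 0.33, 100, 0, 0, 0, 0.193, 0.109, 0.33, 100]
}}

```text
time_s: 3.05
eef_pos: [0.5814, 0.1257, 0.3234]
orientation: [[-0.198, 0.98, 0.004], [0.98, 0.198, 0.001], [-0.0, 0.004, -1.0]]
contact_force: [-0.6, 0.8, -0.1]
finger_gap: 0.999
grasp_force: 0.0
```

```bash
python3 -c "
from h import *
move((.580,.1248,.252),12)"
```

```text
pos [0.5814 0.1257 0.3234] yaw 11.42 tilt [ 0.004  0.001 -1.   ] shift [-0.002 -0.006  0.238] rz -0.013
```

Request:
{"name": "jog_arm", "arguments": {
  "series": [0, 0, 0, 0, -0.005, 0.12, 100, 0, 0, 0, 0, -0.005, 0.24, 100, 0, 0, 0, 0, -0.005, 0.24, 100, 0, 0, 0, 0, -0.005, 0.24, 100, 0, 0, 0, 0, -0.005, 0.24, 0, 0, 0, 0, 0, -0.005, 0.24, 0, 0, 0, 0, 0, -0.005, 0.24, 0, 0, 0, 0, 0, -0.005, 0.24, 0, 0, 0, 0, 0, -0.005, 0.24, 0, 0, 0, 0, 0, -0.005, 0.24, 0, 0, 0, 0, 0, -0.005, 0.24, 0, 0, 0, 0, 0, -0.005, 0.24, 0],
  "force": 30
}}

```text
time_s: 4.25
eef_pos: [0.5789, 0.126, 0.2487]
orientation: [[-0.199, 0.98, 0.001], [0.98, 0.199, 0.0], [0.0, 0.001, -1.0]]
contact_force: [1.3, 0.6, -1.4]
finger_gap: 0.294
grasp_force: 0.7
```

```bash
python3 -c "
from h import *
move((.580,.1248,.252),12); o=arm.get_obs(); print(o['contact_force'],o['finger_gap'],o['grasp_force'],o['wrist_torque'])
# circle offsets in tool axes, start angle 62.5 deg, clockwise
R=np.array(o['orientation']); a0=62.5
for st in(30,):
  for i in range(1,13):
    a=np.radians(a0-st*i); d=.05*np.array([np.cos(a)-np.cos(np.radians(a0)),np.sin(a)-np.sin(np.radians(a0)),0])
    print(st*i,(R.T@d/.3).round(3))"
```

```text
pos [0.5789 0.126  0.2487] yaw 11.5 tilt [ 0.001  0.    -1.   ] shift [-0.005  0.003 -0.011] rz -0.011
[ 1.34939906  0.58794401 -1.44350696] 0.2943755521283153 0.6878276525822002 [ 0.04726449 -0.39920643  0.01257732]
30 [-0.07   0.051  0.   ]
60 [-0.156  0.06   0.   ]
90 [-0.234  0.025 -0.   ]
120 [-0.285 -0.045 -0.   ]
150 [-0.294 -0.131 -0.   ]
180 [-0.259 -0.21  -0.   ]
210 [-0.189 -0.26  -0.   ]
240 [-0.103 -0.27  -0.   ]
270 [-0.025 -0.234 -0.   ]
300 [ 0.026 -0.165 -0.   ]
330 [ 0.035 -0.079 -0.   ]
360 [-0.  0.  0.]
```

Request:
{"name": "jog_arm", "arguments": {
  "series": [0, 0, 0, 0, 0, 0, 0, 0, 0, 0, 0, 0, 0, 0, 0, 0, 0, -0.032, 0.03, 0, 0, 0, 0, 0, -0.07, 0.051, 0, 0, 0, 0, 0, -0.112, 0.061, 0, 0, 0, 0, 0, -0.156, 0.06, 0, 0, 0, 0, 0, -0.197, 0.047, 0, 0, 0, 0, 0, -0.234, 0.025, 0, 0, 0, 0, 0, -0.264, -0.007, 0, 0, 0, 0, 0, -0.285, -0.045, 0, 0, 0, 0, 0, -0.285, -0.045, 0, 0]
}}

```text
time_s: 5.35
eef_pos: [0.5805, 0.0376, 0.2487]
orientation: [[-0.198, 0.98, -0.002], [0.98, 0.198, -0.002], [-0.002, -0.002, -1.0]]
contact_force: [0.1, -2.2, -0.2]
finger_gap: 0.284
grasp_force: 30.0
```

```bash
cat >> h.py <<'E'
C=np.array([.557,.0805])
def st(step=None,n=None,c=C):
    o=arm.get_obs(); p=np.array(o["eef_pos"])[:2]; d=p-c; a=np.arctan2(d[1],d[0]); f=np.array(o["contact_force"])
    r=d/np.hypot(*d); t=np.array([r[1],-r[0]])
    print("t",round(o["time_s"],2),"pos",np.round(o["eef_pos"],4),"ang",np.degrees(a).round(1),"rad",np.hypot(*d).round(4),"F",f.round(1),"Frad",(f[:2]@r).round(2),"Ftan",(f[:2]@t).round(2),"gap",round(o["finger_gap"],3),"grip",round(o["grasp_force"],1))
    if step:
        R=np.array(o["orientation"])
        for i in range(1,n+1):
            b=a-np.radians(step*i); e=.05*np.array([np.cos(b)-np.cos(a),np.sin(b)-np.sin(a),0]); print(step*i,(R.T@e/.3).round(3)[:2].tolist())
E
python3 -c "
from h import *
st(30,12)"
```

```text
t 5.35 pos [0.5805 0.0376 0.2487] ang -61.3 rad 0.049 F [ 0.1 -2.2 -0.2] Frad 1.96 Ftan 0.98 gap 0.284 grip 30.0
30 [-0.003, -0.086]
60 [0.037, -0.163]
90 [0.11, -0.209]
120 [0.196, -0.212]
150 [0.272, -0.172]
180 [0.318, -0.099]
210 [0.322, -0.013]
240 [0.282, 0.063]
270 [0.209, 0.11]
300 [0.122, 0.113]
330 [0.046, 0.073]
360 [-0.0, 0.0]
```

Request:
{"name": "jog_arm", "arguments": {
  "series": [0, 0, 0, -0.003, -0.086, 0, 0, 0, 0, 0, 0.037, -0.163, 0, 0, 0, 0, 0, 0.11, -0.209, 0, 0, 0, 0, 0, 0.196, -0.212, 0, 0, 0, 0, 0, 0.272, -0.172, 0, 0, 0, 0, 0, 0.318, -0.099, 0, 0, 0, 0, 0, 0.322, -0.013, 0, 0, 0, 0, 0, 0.282, 0.063, 0, 0, 0, 0, 0, 0.282, 0.063, 0, 0, 0, 0, 0, 0.282, 0.063, 0, 0, 0, 0, 0, 0.282, 0.063, 0, 0]
}}

```text
time_s: 6.45
eef_pos: [0.5836, 0.1237, 0.2486]
orientation: [[-0.198, 0.98, -0.002], [0.98, 0.198, -0.004], [-0.004, -0.003, -1.0]]
contact_force: [-1.9, -5.6, 4.0]
finger_gap: 0.286
grasp_force: 30.0
```

```bash
python3 -c "
from h import *
st(20,12)"
```

```text
t 6.45 pos [0.5836 0.1237 0.2486] ang 58.4 rad 0.0508 F [-1.9 -5.6  4. ] Frad -5.73 Ftan 1.31 gap 0.286 grip 30.0
20 [-0.046, 0.035]
40 [-0.102, 0.052]
60 [-0.159, 0.049]
80 [-0.213, 0.026]
100 [-0.255, -0.014]
120 [-0.281, -0.065]
140 [-0.288, -0.123]
160 [-0.275, -0.179]
180 [-0.244, -0.228]
200 [-0.197, -0.262]
220 [-0.142, -0.279]
240 [-0.084, -0.276]
```

Request:
{"name": "jog_arm", "arguments": {
  "series": [0, 0, 0, -0.023, 0.02, 0, 0, 0, 0, 0, -0.046, 0.035, 0, 0, 0, 0, 0, -0.102, 0.052, 0, 0, 0, 0, 0, -0.159, 0.049, 0, 0, 0, 0, 0, -0.159, 0.049, 0, 0, 0, 0, 0, -0.159, 0.049, 0, 0]
}}

```text
time_s: 7.05
eef_pos: [0.6067, 0.0812, 0.2486]
orientation: [[-0.199, 0.98, -0.003], [0.98, 0.199, -0.002], [-0.001, -0.003, -1.0]]
contact_force: [-5.5, -0.7, 3.0]
finger_gap: 0.286
grasp_force: 30.0
```

```bash
python3 -c "
from h import *
st(20,4)"
```

```text
t 7.05 pos [0.6067 0.0812 0.2486] ang 0.8 rad 0.0497 F [-5.5 -0.7  3. ] Frad -5.55 Ftan 0.64 gap 0.286 grip 30.0
20 [-0.054, -0.02]
40 [-0.098, -0.058]
60 [-0.127, -0.109]
80 [-0.136, -0.166]
```

Request:
{"name": "jog_arm", "arguments": {
  "series": [0, 0, 0, -0.028, -0.008, 0, 0, 0, 0, 0, -0.054, -0.02, 0, 0, 0, 0, 0, -0.077, -0.037, 0, 0, 0, 0, 0, -0.098, -0.058, 0, 0, 0, 0, 0, -0.098, -0.058, 0, 0, 0, 0, 0, -0.098, -0.058, 0, 0]
}}

```text
time_s: 7.65
eef_pos: [0.5956, 0.0499, 0.2486]
orientation: [[-0.2, 0.98, -0.002], [0.98, 0.2, 0.0], [0.001, -0.002, -1.0]]
contact_force: [-5.9, 2.4, 3.3]
finger_gap: 0.284
grasp_force: 30.0
```

```bash
python3 -c "
from h import *
st(20,4)"
```

```text
t 7.65 pos [0.5956 0.0499 0.2486] ang -38.4 rad 0.0492 F [-5.9  2.4  3.3] Frad -6.07 Ftan 1.77 gap 0.284 grip 30.0
20 [-0.029, -0.05]
40 [-0.039, -0.107]
60 [-0.029, -0.164]
80 [-0.0, -0.214]
```

Request:
{"name": "jog_arm", "arguments": {
  "series": [0, 0, 0, -0.017, -0.024, 0, 0, 0, 0, 0, -0.029, -0.05, 0, 0, 0, 0, 0, -0.037, -0.078, 0, 0, 0, 0, 0, -0.039, -0.107, 0, 0, 0, 0, 0, -0.039, -0.107, 0, 0, 0, 0, 0, -0.039, -0.107, 0, 0]
}}

```text
time_s: 8.25
eef_pos: [0.5669, 0.0323, 0.2487]
orientation: [[-0.2, 0.98, -0.0], [0.98, 0.2, 0.001], [0.001, -0.0, -1.0]]
contact_force: [-2.7, 5.0, 0.5]
finger_gap: 0.283
grasp_force: 30.0
```

```bash
python3 -c "
from h import *
st(20,4)"
```

```text
t 8.25 pos [0.5669 0.0323 0.2487] ang -78.3 rad 0.0492 F [-2.7  5.   0.5] Frad -5.42 Ftan 1.61 gap 0.283 grip 30.0
20 [0.01, -0.057]
40 [0.039, -0.107]
60 [0.083, -0.145]
80 [0.137, -0.164]
```

Request:
{"name": "jog_arm", "arguments": {
  "series": [0, 0, 0, 0.003, -0.029, 0, 0, 0, 0, 0, 0.01, -0.057, 0, 0, 0, 0, 0, 0.023, -0.083, 0, 0, 0, 0, 0, 0.039, -0.107, 0, 0, 0, 0, 0, 0.039, -0.107, 0, 0, 0, 0, 0, 0.039, -0.107, 0, 0]
}}

```text
time_s: 8.85
eef_pos: [0.5336, 0.037, 0.2487]
orientation: [[-0.2, 0.98, -0.0], [0.98, 0.2, -0.001], [-0.0, -0.001, -1.0]]
contact_force: [-0.3, 2.5, -1.3]
finger_gap: 0.284
grasp_force: 30.0
```

```bash
python3 -c "
from h import *
st(20,4)"
```

```text
t 8.85 pos [0.5336 0.037  0.2487] ang -118.3 rad 0.0494 F [-0.3  2.5 -1.3] Frad -2.08 Ftan 1.49 gap 0.284 grip 30.0
20 [0.044, -0.037]
40 [0.099, -0.057]
60 [0.156, -0.058]
80 [0.211, -0.038]
```

Request:
{"name": "jog_arm", "arguments": {
  "series": [0, 0, 0, 0.02, -0.021, 0, 0, 0, 0, 0, 0.044, -0.037, 0, 0, 0, 0, 0, 0.071, -0.05, 0, 0, 0, 0, 0, 0.099, -0.057, 0, 0, 0, 0, 0, 0.099, -0.057, 0, 0, 0, 0, 0, 0.099, -0.057, 0, 0]
}}

```text
time_s: 9.45
eef_pos: [0.51, 0.0634, 0.2486]
orientation: [[-0.2, 0.98, -0.003], [0.98, 0.2, -0.0], [0.0, -0.003, -1.0]]
contact_force: [-4.9, -0.3, 4.0]
finger_gap: 0.285
grasp_force: 30.0
```

```bash
python3 -c "
from h import *
st(20,4)"
```

```text
t 9.45 pos [0.51   0.0634 0.2486] ang -160.1 rad 0.05 F [-4.9 -0.3  4. ] Frad 4.7 Ftan 1.39 gap 0.285 grip 30.0
20 [0.058, 0.002]
40 [0.112, 0.023]
60 [0.155, 0.061]
80 [0.182, 0.112]
```

Request:
{"name": "jog_arm", "arguments": {
  "series": [0, 0, 0, 0.029, -0.002, 0, 0, 0, 0, 0, 0.058, 0.002, 0, 0, 0, 0, 0, 0.086, 0.01, 0, 0, 0, 0, 0, 0.112, 0.023, 0, 0, 0, 0, 0, 0.112, 0.023, 0, 0, 0, 0, 0, 0.112, 0.023, 0, 0]
}}

```text
time_s: 10.05
eef_pos: [0.5094, 0.0975, 0.2485]
orientation: [[-0.2, 0.98, -0.004], [0.98, 0.2, -0.001], [-0.0, -0.005, -1.0]]
contact_force: [-8.6, -1.4, 7.4]
finger_gap: 0.29
grasp_force: 30.0
```

```bash
python3 -c "
from h import *
st(20,4)"
```

```text
t 10.05 pos [0.5094 0.0975 0.2485] ang 160.4 rad 0.0505 F [-8.6 -1.4  7.4] Frad 7.68 Ftan -4.2 gap 0.29 grip 30.0
20 [0.044, 0.038]
40 [0.072, 0.089]
60 [0.08, 0.146]
80 [0.069, 0.203]
```

Request:
{"name": "jog_arm", "arguments": {
  "series": [0, 0, 0, 0, 0, 0, 0, 0, 0, 0, 0, 0, 0, 0, 0, 0, 0, 0, 0, 0, 0]
}}

```text
time_s: 10.35
eef_pos: [0.5094, 0.0974, 0.2485]
orientation: [[-0.2, 0.98, -0.004], [0.98, 0.2, -0.001], [0.0, -0.004, -1.0]]
contact_force: [-9.2, -0.8, 7.6]
finger_gap: 0.284
grasp_force: 30.0
```

```bash
python3 -c "
from h import *
st(20,4)"
```

```text
t 10.35 pos [0.5094 0.0974 0.2485] ang 160.4 rad 0.0505 F [-9.2 -0.8  7.6] Frad 8.43 Ftan -3.87 gap 0.284 grip 30.0
20 [0.044, 0.038]
40 [0.072, 0.089]
60 [0.08, 0.146]
80 [0.069, 0.203]
```

Request:
{"name": "jog_arm", "arguments": {
  "series": [0, 0, 0, 0.025, 0.013, 0, 0, 0, 0, 0, 0.049, 0.034, 0, 0, 0, 0, 0, 0.049, 0.034, 0, 0, 0, 0, 0, 0.049, 0.034, 0, 0, 0, 0, 0, 0.049, 0.034, 0, 0]
}}

```text
time_s: 10.85
eef_pos: [0.5177, 0.1128, 0.2486]
orientation: [[-0.199, 0.98, -0.002], [0.98, 0.199, -0.002], [-0.001, -0.003, -1.0]]
contact_force: [-4.4, -2.9, 5.2]
finger_gap: 0.285
grasp_force: 30.0
```

```bash
python3 -c "
from h import *
st(20,4)"
```

```text
t 10.85 pos [0.5177 0.1128 0.2486] ang 140.6 rad 0.0509 F [-4.4 -2.9  5.2] Frad 1.61 Ftan -5.02 gap 0.285 grip 30.0
20 [0.028, 0.051]
40 [0.037, 0.108]
60 [0.026, 0.165]
80 [-0.003, 0.214]
```

Request:
{"name": "jog_arm", "arguments": {
  "series": [0, 0, 0, 0.01, 0.014, 0, 0, 0, 0, 0, 0.019, 0.029, 0, 0, 0, 0, 0, 0.019, 0.029, 0, 0, 0, 0, 0, 0.019, 0.029, 0, 0, 0, 0, 0, 0.019, 0.029, 0, 0]
}}

```text
time_s: 11.35
eef_pos: [0.5244, 0.1197, 0.2485]
orientation: [[-0.199, 0.98, -0.004], [0.98, 0.199, -0.003], [-0.002, -0.004, -1.0]]
contact_force: [-7.4, -4.4, 7.4]
finger_gap: 0.279
grasp_force: 30.0
```

```bash
python3 -c "
from h import *
st(20,2)"
```

```text
t 11.35 pos [0.5244 0.1197 0.2485] ang 129.8 rad 0.051 F [-7.4 -4.4  7.4] Frad 1.3 Ftan -8.5 gap 0.279 grip 30.0
20 [0.018, 0.055]
40 [0.016, 0.113]
```

Request:
{"name": "jog_arm", "arguments": {
  "series": [0, 0, 0, 0, 0, 0, 70, 0, 0, 0, 0, 0, 0, 70, 0, 0, 0, 0, 0, 0, 70, 0, 0, 0, 0, 0, 0, 70, 0, 0, 0, 0, 0, 0, 70, 0, 0, 0, 0, 0, -0.1, 70, 0, 0, 0, 0, 0, -0.2, 70, 0, 0, 0, 0, 0, -0.35, 70, 0, 0, 0, 0, 0, -0.5, 70, 0, 0, 0, 0, 0, -0.5, 70, 0, 0, 0, 0, 0, -0.5, 70]
}}

```text
time_s: 12.45
eef_pos: [0.5261, 0.1211, 0.3994]
orientation: [[-0.199, 0.98, 0.002], [0.98, 0.199, 0.0], [-0.0, 0.002, -1.0]]
contact_force: [0.3, -0.4, -0.8]
finger_gap: 0.705
grasp_force: 0.0
```

```bash
python3 - <<'E'
from h import *
st()
p=arm.camera_params("wrist"); im=arm.get_image("wrist"); cv2.imwrite("pics/w2.png",im)
m=red(im,(0,0,512,384)); n,l,s,c=cv2.connectedComponentsWithStats(m)
for i in range(1,n):
    if s[i,4]>100:
        k=onz(p,*c[i],.26); d=k[:2]-C; print(s[i],k.round(4),np.hypot(*d),np.degrees(np.arctan2(d[1],d[0])))
E
```

```text
t 12.45 pos [0.5261 0.1211 0.3994] ang 127.2 rad 0.051 F [ 0.3 -0.4 -0.8] Frad -0.5 Ftan -0.02 gap 0.705 grip 0.0
[232 168  23  34 640] [0.5233 0.1231 0.26  ] 0.05434184517051293 128.29763678600474
```

View pics/w2.png

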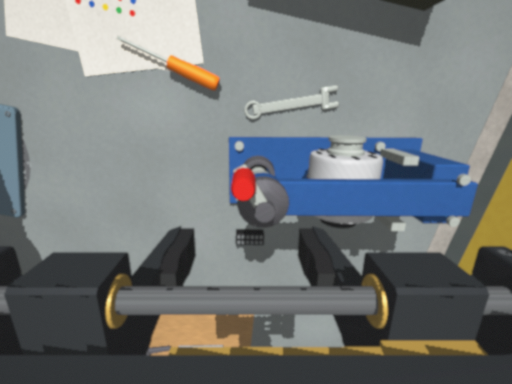

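The wrist view shows the red knob at about (243,184), still at the angle where I released it (about 129°). The gripper is clear, and the bystanders in view look undisturbed. Handing in.

```bash
python3 -c "
from workcell import arm
print(arm.sign_off())"
```

```text
the job is handed in; nothing more can be done
None
```

I wound the jack leg down about 1.8 turns, to an estimated 1.2–1.6 rad (about a quarter turn) past first touch judging by the force at the knob. I then let go of the crank and handed the job in, with no bystander touched; no verdict came back.

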